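Take a filter reading of a plant extract

ROBOT

A 6-joint arm with a two-finger parallel gripper is mounted at the origin on the work surface. World frame = base frame: x ahead of the robot, y to its left, z up, the work surface at z = 0. Lengths are in m, angles in rad, forces in N, time in s.
With the tool pointing down it reaches from about 0.25 to 0.775 m from the base axis. Payload 4 kg.
Tool frame: the origin (TCP) lies midway between the tips of the shut fingers; the grasp point (between the pads) lies 19 mm behind it; z points along the fingers, y is the line along which they close (so a half turn about z gives the same grasp; the last joint's range is limited). The gripper opens to 94 mm and grips with 3 to 60 N. Pads are 16 mm wide; open, the fingers measure 119 mm over their backs; the gripper's body (75 mm by 177 mm) begins 78 mm behind the grasp point.
Start: joints at [-1.359, 0.087, 1.371, -0, 1.684, -0.103], TCP at [0.17, -0.523, 0.206] pointing down, gripper open.
Joint ranges: [-3.1, 3.1], [-0.76, 2.03], [0.27, 2.55], [-1.08, 4.22], [0.17, 2.65], [-2.57, 2.57]. Speed limits (rad/s): [2.79, 2.79, 3.14, 3.14, 3.14, 3.14].

INTERFACE

Orientations are given as a unit quaternion [x, y, z, w].
In Python, from bench import readout, eyes, close_job gives the robot as it stands. The module is installed in compiled form; this text tells all that it offers.
- The arm moves only by the shell command python3 -m handwheel 'ROWS' [OPENING] [FORCE]. ROWS is JSON, a list of rows, each an object with "delta_pos": the shift along the tool's x, y, z in units of 0.4 m (1.0 is 0.4 m), a list of three; "dr": the turn, a rotation vector about the tool's x, y, z in units of 180 degrees (1.0 is 180 degrees), a list of three. A call has 1 to 10 rows; each row shifts and turns the commanded pose from where the row before left it, along the tool's axes as they then stand; what a row does not reach is not made up. A row lasts 1/8 s, in which the tool goes at most 62.5 mm and 10.7 degrees, less where a joint would pass 70% of its speed; a pose out of reach is approached as far as the arm can. A call with a number of a shift or a turn outside -1 to 1 is refused whole. A call with a gripper value outside its range is refused whole. OPENING is the opening, from 0 (shut) to 1 (fully open), set as the call begins (- or left out, the last holds). The fingers move at their own pace and stop on an object; FORCE is the grip in N (left out, the last holds). Time passes only in rows, so rows that do not move let the fingers close. It gives the time, the measured TCP pose, the force, the opening and the grip force at its end, in the units of the state.
- readout.sense(): the state, without advancing time (a new reading comes with each control period).
- eyes.snapshot(name): name is "side" or "top"; returns the picture (480x640x3 uint8, red, green, blue); there is no depth.
- eyes.camera_params(name): a dict with "fovy" (degrees; the focal length in pixels is half the picture's height over the tangent of half this angle, whatever the lens; pixels are square), "cx", "cy" (the principal point, pixels), "dist" ([k1, k2, p1, p2, k3] as OpenCV has them; the pictures are not rectified), "extrinsics" (4x4, takes a point from world to camera coordinates). Camera axes: x right, y up, looking along -z (the intrinsics and any distortion apply to the point x, -y, -z); pixel columns grow to the right and rows downward; lengths in m; the calibration is good to about 2 mm. A picture is of the moment at which its call begins. camera_params takes no time and is no camera call.
- close_job(): hands the job in; it is judged then, once.
The state is a dict: "clock": time; "qpos": joint angles; "joint_velocities": joint speeds; "joint_efforts": joint torques, N m; "ee_pos": TCP position; "tool_rot": TCP orientation; "force": force on the tool from outside, world axes, zero at the start; "torque": the same for the moment, N m; "grip_width": finger opening in m; "grip_force": force on a finger pad.
Only numpy, scipy, OpenCV 4.12 (cv2) and the standard library are available. Lean on these libraries where they do the work, as an engineer would, in place of code of your own. Each camera call takes 0.05 s, during which the arm holds its last target. There are 200 camera calls.

TASK

Take the long capped tube out of the wire rack and lower it, without letting it drop, into the sample well of the photometer until it stands on the bottom, and let go of it. Then turn the filter knob clockwise from its dark stop, feeling the clicks, to the third click, and finish with the knob still held there in the grip: it is sprung and runs back if you let go, and the reading is taken while you hold it. Leave the two short tubes, the flask and the stack of dishes where they are.

Things in the scene. Friction and masses are not known exactly. Their poses are not given: they have to be found in the camera images.
- long_tube: the sample: a round-bottomed glass tube with a brown filling, 16 mm in diameter, black screw cap 18 mm in diameter and 23 mm tall (z = 105 to 128 mm); 128 mm tall over all, about 35 g. Loose, upright in one of the rack's cells, its foot 6 mm above the table. Origin: centre of its underside, z up the tube. Told from the short tubes by its length alone
- short_tube_a: a capped tube of the same make, 16 mm in diameter but only 75 mm tall, standing in another cell of the rack; not needed. Origin: centre of its underside
- short_tube_b: a second short tube, the same as the first; not needed. Origin: centre of its underside
- rack: fixed wire rack of bright steel, 44 mm (its x) by 132 mm (its y), 64 mm high, 2 by 6 cells of 22 mm pitch, 19 mm clear; the tubes stand upright in it with 1.5 mm of play all round. Origin: centre of its underside
- photometer: fixed bench photometer, light grey case 200 mm deep (its x, front to back) by 270 mm wide (its y); flat deck 95 mm above the table, sloping display panel at the front (-x, towards the robot). Sample well at the left of the deck (+y), filter knob at the right (-y), 135 mm apart. Origin: centre of its underside. Yaw within 0.35 rad
- well_mouth (a point): centre of the mouth of the sample well, a round vertical hole 19 mm in diameter with a 1.5 mm chamfer, with a bright rim, in a square black collar 44 mm wide that stands 8 mm above the deck (mouth 103 mm above the table)
- well_floor (a point): centre of the floor of the sample well, 62 mm below the mouth, 41 mm above the table; axes as the photometer's. The seated tube stands 66 mm out of the mouth
- filter_knob: the knob's grip: an upright black bar 46 mm long (its x), 14 mm thick (its y), 34 mm high (104 to 138 mm above the table), white pointer line at its +x end, on a round skirt 44 mm wide. Origin: centre of the bar's underside, on the vertical turning axis. At the dark stop x points 36 degrees left of the photometer's x. Dots on the dial mark the dark stop (larger dot) and the five clicks
- knob_grip (a point): point on the knob's axis, 27 mm above the underside of the bar and 7 mm below its top (131 mm above the table), where the bar can be pinched across its thickness
- filter_shaft (a joint): angle of the filter knob: 0 at the dark stop, where it rests, growing clockwise seen from above; a click every 0.419 rad (24 degrees), the third at 1.257, five in all, hard end at 2.16. A spring drives it back to 0 from any angle (0.06 N m at 0, 0.08 at the third click); the clicks add a ripple of 0.045 N m: resistance is highest 6 degrees past a click, lowest 6 degrees before the next
- flask: a stoppered glass conical flask, 84 mm across the foot and 146 mm tall, standing loose on the table; leave it alone. Origin: centre of its underside
- dishes: a stack of three covered whitish plastic culture dishes, 94 mm in diameter and 45 mm high, standing loose on the table to the photometer's right; leave it alone. Origin: centre of its underside
There are look-alikes about, which are no part of the job. What is shaped like the long_tube but blue is not meant.

How it is judged:
By the outcome, as a careful person would: the job done as asked, in the order asked, and still so for the second after the job is handed in, while the arm keeps its last pose, push and grip.
It also fails if it takes over 61 s, if anything falls off the work surface, if the arm or the gripper's body presses on something with over 40 N, if the wrist force passes 120 N, or if a joint passes its speed limit or range.

## Working session

There is one attempt and no reset: what is moved stays moved. The work goes in short steps, Python scripts to look and compute and a shell command to move; the robot and the scene stay as the last step left them, time stands still between calls to the robot, and variables do not carry over. Pictures are saved under pics/ and viewed, at most 10 in all, crops included, and the job is handed in when it is done.

```bash
mkdir -p pics; python3 - <<'E'
from bench import readout, eyes
import cv2
print(readout.sense())
for n in ("side","top"):
    print(n,eyes.camera_params(n))
    cv2.imwrite(f"pics/{n}0.png",eyes.snapshot(n)[:,:,::-1])
E
```

```text
{'clock': 0.0, 'qpos': array([-1.35909583e+00,  8.79595498e-02,  1.37224578e+00, -1.22166019e-05,
        1.68357218e+00, -1.03108481e-01]), 'joint_velocities': array([-1.63226431e-03, -1.09668741e-03, -8.89426307e-04, -9.50809614e-06,
        1.10594616e-03,  5.07002828e-04]), 'joint_efforts': array([-2.24876312e-04, -3.40183175e+01, -3.02423501e+01,  7.18155317e-02,
        3.31358111e-02, -1.88623230e-04]), 'ee_pos': array([ 0.17017218, -0.52244392,  0.20430598]), 'tool_rot': array([ 9.87636987e-01,  1.56754550e-01, -6.53466820e-05, -1.09048943e-03]), 'force': array([-1.5703194 , -0.09045481, -0.41400308]), 'torque': array([-0.0134651 ,  0.02136301, -0.03744509]), 'grip_force': 0.0, 'grip_width': 0.09384390966671126}
side {'fovy': 51.546676812586945, 'cx': 326.29907981759726, 'cy': 243.70734341417668, 'dist': array([-0.12757696,  0.        ,  0.        ,  0.        ,  0.        ]), 'extrinsics': array([[-0.92641988, -0.37648234,  0.00269232,  0.48858368],
       [ 0.19805439, -0.48125101,  0.85391565, -0.21025338],
       [-0.32018848,  0.79161766,  0.52040448, -0.82883715],
       [ 0.        ,  0.        ,  0.        ,  1.        ]])}
top {'fovy': 42.76576958126951, 'cx': 317.64446835224186, 'cy': 233.63140171677318, 'dist': array([-0.14883699,  0.        ,  0.        ,  0.        ,  0.        ]), 'extrinsics': array([[ 0.00823437, -0.99989998,  0.01149908, -0.0233079 ],
       [ 0.99893083,  0.00874843,  0.04539441, -0.52544768],
       [-0.04549047,  0.01111299,  0.99890296, -1.27279801],
       [ 0.        ,  0.        ,  0.        ,  1.        ]])}
```

View pics/side0.png

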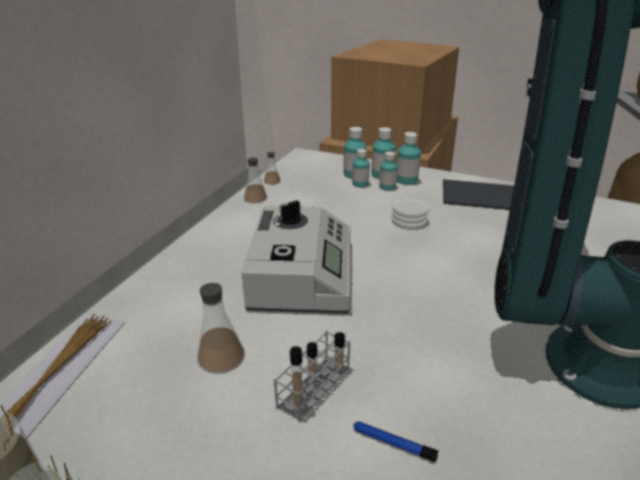

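View pics/top0.png

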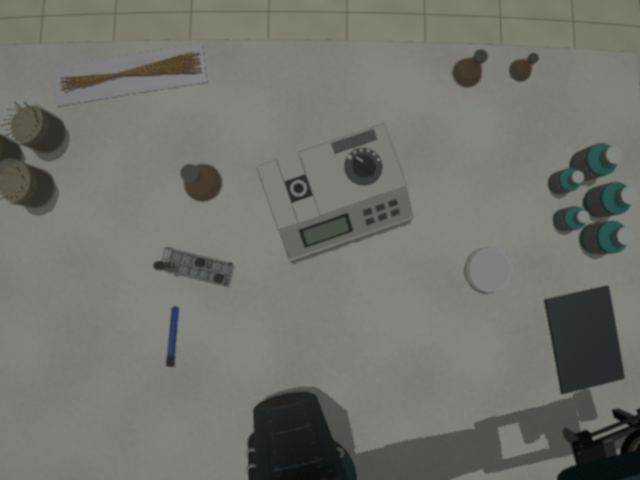

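Side view: the rack is near (315,375), with capped tubes at (296,355), (312,350) and (340,340). Top view: caps are at (160,266), (200,262) and (218,279). The one at side (296,355) / top (160,266) stands tallest, so it is the candidate. The blue tube/pen lying at top (173,335) is a decoy. The well is at top (298,187) and the knob at (362,165). I'll confirm with one montage of enlarged crops.

```bash
cat > h.py <<'E'
import numpy as np, cv2
from bench import eyes, readout
from scipy.spatial.transform import Rotation as R
def cam(n):
    p=eyes.camera_params(n); f=240/np.tan(np.radians(p["fovy"])/2)
    K=np.array([[f,0,p["cx"]],[0,f,p["cy"]],[0,0,1]]); E=np.diag([1,-1,-1,1])@p["extrinsics"]
    return K,p["dist"],E
def ray(n,uv):
    K,d,E=cam(n); x=cv2.undistortPoints(np.array([[uv]],float),K,d)[0,0]
    v=E[:3,:3].T@np.r_[x,1]; return -E[:3,:3].T@E[:3,3], v/np.linalg.norm(v)
def plane(n,uv,z):
    o,v=ray(n,uv); return o+v*(z-o[2])/v[2]
def tri(a,b):
    (o1,v1),(o2,v2)=ray("side",a),ray("top",b)
    s=np.linalg.lstsq(np.c_[v1,-v2],o2-o1,rcond=None)[0]
    p,q=o1+s[0]*v1,o2+s[1]*v2; return (p+q)/2,np.linalg.norm(p-q)
def proj(n,P):
    K,d,E=cam(n); return cv2.projectPoints(np.atleast_2d(P).astype(float),cv2.Rodrigues(E[:3,:3])[0],E[:3,3],K,d)[0][:,0]
def blobs(img,mask,box,amin=8):
    x0,y0,x1,y1=box; m=np.zeros(mask.shape,np.uint8); m[y0:y1,x0:x1]=mask[y0:y1,x0:x1]
    n,l,s,c=cv2.connectedComponentsWithStats(m,connectivity=4)
    return [(s[i].tolist(),c[i].round(2).tolist()) for i in range(1,n) if s[i,4]>=amin]
def crop(img,box,size):
    x0,y0,x1,y1=box; return cv2.resize(img[y0:y1,x0:x1],size,interpolation=cv2.INTER_CUBIC)
E
python3 - <<'E'
from h import *
S=cv2.imread("pics/side0.png");T=cv2.imread("pics/top0.png")
a=np.hstack([crop(S,(265,320,365,425),(400,300)),crop(T,(145,235,245,310),(400,300))])
b=np.hstack([crop(S,(240,195,360,315),(400,300)),crop(T,(250,115,420,265),(400,300))])
cv2.imwrite("pics/m.png",np.vstack([a,b]))
for n,I,bx in(("side",S,(265,320,365,425)),("top",T,(145,235,245,310)),("top",T,(270,160,320,210)),("side",S,(262,235,305,270)),("top",T,(335,135,390,190))):
    g=I.max(2); print(n,bx,blobs(I,(g<60).astype(np.uint8),bx))
E
```

```text
side (265, 320, 365, 425) [([335, 333, 10, 15, 125], [339.22, 339.9]), ([307, 343, 10, 16, 133], [311.65, 350.16]), ([291, 347, 11, 18, 178], [295.85, 355.74])]
top (145, 235, 245, 310) [([195, 258, 10, 9, 72], [199.71, 261.9]), ([154, 262, 21, 7, 103], [162.71, 265.33]), ([214, 274, 10, 9, 70], [218.24, 277.8])]
top (270, 160, 320, 210) [([286, 176, 26, 26, 175], [298.25, 189.01]), ([294, 184, 9, 9, 61], [298.11, 187.66])]
side (262, 235, 305, 270) [([271, 246, 24, 14, 150], [282.41, 254.83]), ([279, 249, 8, 3, 20], [282.45, 250.1])]
top (335, 135, 390, 190) [([351, 153, 26, 26, 483], [363.69, 166.52])]
```

View pics/m.png

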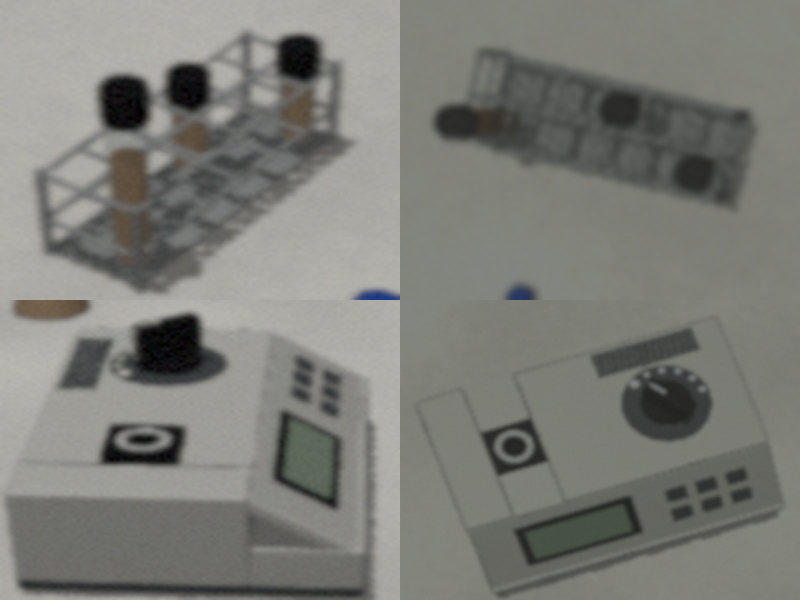

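The crop confirms it: the tube at side (296,356) / top (159,265), in the end cell, is clearly the long one. Its cap stands well above the rack and its long brown fill shows. The well ring is at top (298,187.5), and the knob pointer points up-left at the larger dot.

```bash
python3 - <<'E'
from h import *
S=cv2.imread("pics/side0.png");T=cv2.imread("pics/top0.png")
for c in (100,110): print(blobs(T,(T.max(2)<c).astype(np.uint8),(338,140,392,192),50))
for n,I,bx,th in(("top",T,(288,178,309,199),125),("side",S,(272,245,294,259),140)): print(n,blobs(I,(I.max(2)>th).astype(np.uint8),bx))
print("cap",tri((295.85,355.74),(158.7,265.5)), "top plane .128+.006",plane("top",(158.2,265.5),.13))
for z in(.122,): print("side cap plane",plane("side",(295.85,355.74),z))
w=plane("top",(298.11,187.66),.103); print("well top",w,"side",proj("side",w))
k=plane("top",(363.05,166),.100); print("knob",k,"d",k-w,np.hypot(*(k-w)[:2]),"yaw",np.arctan2((k-w)[0],-(k-w)[1]))
for a,b in(((199.71,261.9),(311.65,350.16)),((218.24,277.8),(339.22,339.9))): print("short",tri(b,a))
# front base edge
print("front", [plane("top",(250+(x-400)*.425,115+(y-300)*.5),0) for x,y in((500,596),(783,517))])
# flask / dishes
print("flask",plane("top",(203,182),.02),"dish",plane("top",(489,270),.045))
print("rack corners top z=.064",[plane("top",(145+(x-400)/4,235+y/4),.064) for x,y in((478,50),(755,115),(738,205),(470,140))])
E
```

```text
[([338, 140, 45, 46, 1372], [360.61, 162.5])]
[([338, 140, 45, 46, 1472], [360.75, 162.16])]
top []
side []
cap (array([0.45630188, 0.28829134, 0.12113534]), np.float64(0.00034899870501768393)) top plane .128+.006 [0.4565318  0.28712335 0.13      ]
side cap plane [0.45573153 0.28903755 0.122     ]
well top [0.61114139 0.02111213 0.103     ] side [[281.93187571 249.65052425]]
knob [ 0.65572827 -0.10618854  0.1       ] d [ 0.04458688 -0.12730067 -0.003     ] 0.1348830995800742 yaw 0.33689623878040037
short (array([0.46389893, 0.21813446, 0.06738829]), np.float64(0.0006090026412873604))
short (array([0.43242895, 0.18020595, 0.06772111]), np.float64(0.000622371046031117))
front [array([0.46363538, 0.03360763, 0.        ]), array([ 0.54954241, -0.22134708,  0.        ])]
flask [0.63169572 0.22290982 0.02      ] dish [ 0.45189995 -0.37369185  0.045     ]
rack corners top z=.064 [array([0.4924671 , 0.29129403, 0.064     ]), array([0.4611829 , 0.14987694, 0.064     ]), array([0.41591136, 0.15792306, 0.064     ]), array([0.44694871, 0.2946545 , 0.064     ])]
```

```bash
python3 -m handwheel '[{"delta_pos":[0.0726,-0.0947,0],"dr":[0,0,0]},{"delta_pos":[0.0726,-0.0947,0],"dr":[0,0,0]},{"delta_pos":[0.0726,-0.0947,0],"dr":[0,0,0]},{"delta_pos":[0.0726,-0.0947,0],"dr":[0,0,0]},{"delta_pos":[0.0726,-0.0947,0],"dr":[0,0,0]},{"delta_pos":[0.0726,-0.0947,0],"dr":[0,0,0]},{"delta_pos":[0.0726,-0.0947,0],"dr":[0,0,0]},{"delta_pos":[0.0726,-0.0947,0],"dr":[0,0,0]},{"delta_pos":[0.0726,-0.0947,0],"dr":[0,0,0]}]' 0.7 10; python3 -m handwheel '[{"delta_pos":[0.0726,-0.0947,0],"dr":[0,0,0]},{"delta_pos":[0.0726,-0.0947,0],"dr":[0,0,0]},{"delta_pos":[0.0726,-0.0947,0],"dr":[0,0,0]},{"delta_pos":[0.0726,-0.0947,0],"dr":[0,0,0]},{"delta_pos":[0.0726,-0.0947,0],"dr":[0,0,0]},{"delta_pos":[0.0726,-0.0947,0],"dr":[0,0,0]},{"delta_pos":[0.0726,-0.0947,0],"dr":[0,0,0]},{"delta_pos":[0.0726,-0.0947,0],"dr":[0,0,0]},{"delta_pos":[0.0726,-0.0947,0],"dr":[0,0,0]},{"delta_pos":[0,0,0],"dr":[0,0,0]}]'
```

```text
clock: 1.23
ee_pos: [0.3133, -0.1163, 0.2051]
tool_rot: [0.988, 0.156, 0.0, -0.0]
force: [0.2, -0.7, -0.4]
grip_width: 0.0658
grip_force: 0.0
clock: 2.48
ee_pos: [0.456, 0.2893, 0.2036]
tool_rot: [0.987, 0.158, -0.002, 0.0]
force: [0.1, -0.8, -0.2]
grip_width: 0.0661
grip_force: 0.0
```

```bash
python3 -m handwheel '[{"delta_pos":[0,0,0.05],"dr":[0,0,0]},{"delta_pos":[0,0,0.05],"dr":[0,0,0]},{"delta_pos":[0,0,0.05],"dr":[0,0,0]},{"delta_pos":[0,0,0.05],"dr":[0,0,0]},{"delta_pos":[0,0,0.03],"dr":[0,0,0]},{"delta_pos":[0,0,0.018],"dr":[0,0,0]},{"delta_pos":[0,0,0],"dr":[0,0,0]}]'; python3 - <<'E'
from h import *
S=eyes.snapshot("side")[:,:,::-1];T=eyes.snapshot("top")[:,:,::-1]
cv2.imwrite("pics/s1.png",S);cv2.imwrite("pics/t1.png",T)
cv2.imwrite("pics/m1.png",np.hstack([crop(S,(245,290,365,410),(400,400)),crop(T,(100,210,240,310),(400,400))]))
E
```

```text
clock: 3.35
ee_pos: [0.4561, 0.2868, 0.1061]
tool_rot: [0.988, 0.157, -0.0, 0.0]
force: [-0.1, 0.0, 0.5]
grip_width: 0.066
grip_force: 0.0
```

View pics/m1.png

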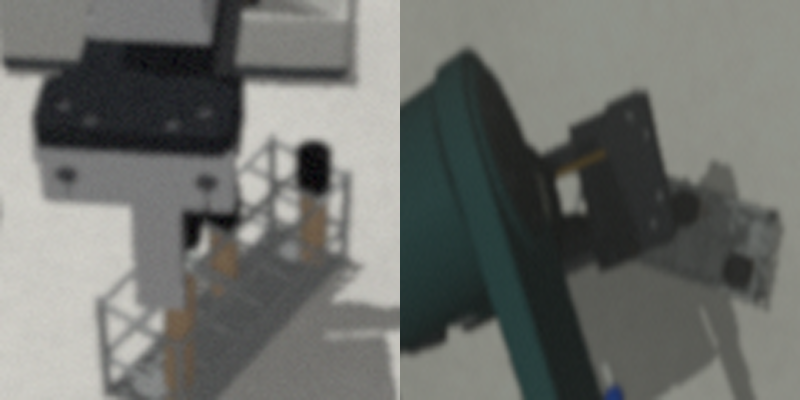

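The side crop shows the near finger at (160,250), with the long tube's cap and glass (185,235 / 180,330) just behind it, between the fingers. Closing.

```bash
python3 -m handwheel '[{"delta_pos":[0,0,0],"dr":[0,0,0]},{"delta_pos":[0,0,0],"dr":[0,0,0]},{"delta_pos":[0,0,0],"dr":[0,0,0]},{"delta_pos":[0,0,0],"dr":[0,0,0]},{"delta_pos":[0,0,0],"dr":[0,0,0]},{"delta_pos":[0,0,0],"dr":[0,0,0]}]' 0 12
```

```text
clock: 4.2
ee_pos: [0.4562, 0.2875, 0.1063]
tool_rot: [0.988, 0.157, 0.0, -0.0]
force: [-0.6, 1.1, -0.5]
grip_width: 0.0173
grip_force: 12.0
```

```bash
python3 -m handwheel '[{"delta_pos":[0,0,-0.02],"dr":[0,0,0]},{"delta_pos":[0,0,-0.04],"dr":[0,0,0]},{"delta_pos":[0,0,-0.04],"dr":[0,0,0]},{"delta_pos":[0,0,-0.05],"dr":[0,0,0]},{"delta_pos":[0,0,-0.05],"dr":[0,0,0]},{"delta_pos":[0,0,-0.05],"dr":[0,0,0]},{"delta_pos":[0,0,-0.05],"dr":[0,0,0]},{"delta_pos":[0,0,-0.02],"dr":[0,0,0]},{"delta_pos":[0,0,0],"dr":[0,0,0]}]'
```

```text
clock: 5.32
ee_pos: [0.4566, 0.2873, 0.2354]
tool_rot: [0.988, 0.157, 0.001, -0.0]
force: [0.1, -1.0, -1.2]
grip_width: 0.0176
grip_force: 12.0
```

```bash
python3 -m handwheel '[{"delta_pos":[0.009,0.042,0],"dr":[0,0,0]},{"delta_pos":[0.02,0.095,0],"dr":[0,0,0]},{"delta_pos":[0.02,0.095,0],"dr":[0,0,0]},{"delta_pos":[0.02,0.095,0],"dr":[0,0,0]},{"delta_pos":[0.02,0.095,0],"dr":[0,0,0]},{"delta_pos":[0.02,0.095,0],"dr":[0,0,0]},{"delta_pos":[0.02,0.095,0],"dr":[0,0,0]},{"delta_pos":[0.02,0.095,0],"dr":[0,0,0]},{"delta_pos":[0.012,0.046,0],"dr":[0,0,0]},{"delta_pos":[0,0,0],"dr":[0,0,0]}]'; python3 -m handwheel '[{"delta_pos":[0,0,0],"dr":[0,0,0]},{"delta_pos":[0,0,0],"dr":[0,0,0]}]'; python3 - <<'E'
from h import *
S=eyes.snapshot("side")[:,:,::-1];T=eyes.snapshot("top")[:,:,::-1]
cv2.imwrite("pics/s2.png",S);cv2.imwrite("pics/t2.png",T)
cv2.imwrite("pics/m2.png",np.hstack([crop(S,(232,165,332,265),(400,400)),crop(T,(240,120,360,240),(400,400))]))
p=readout.sense()["ee_pos"]
for z in (.103,.136,.24): print(z,proj("side",[p[0],p[1],z]),proj("side",[.6111,.0211,z]))
E
```

```text
clock: 6.58
ee_pos: [0.6107, 0.0195, 0.2331]
tool_rot: [0.988, 0.156, -0.001, -0.0]
force: [-0.4, 0.4, -0.4]
grip_width: 0.018
grip_force: 12.0
clock: 6.82
ee_pos: [0.6103, 0.022, 0.2346]
tool_rot: [0.987, 0.158, 0.0, -0.0]
force: [0.0, -0.3, -0.2]
grip_width: 0.0176
grip_force: 12.0
0.103 [[282.12068991 249.9093835 ]] [[281.95399297 249.65178004]]
0.136 [[281.35986622 235.07842507]] [[281.19095593 234.82880625]]
0.24 [[278.85045586 184.67414612]] [[278.67444004 184.45628952]]
```

View pics/m2.png

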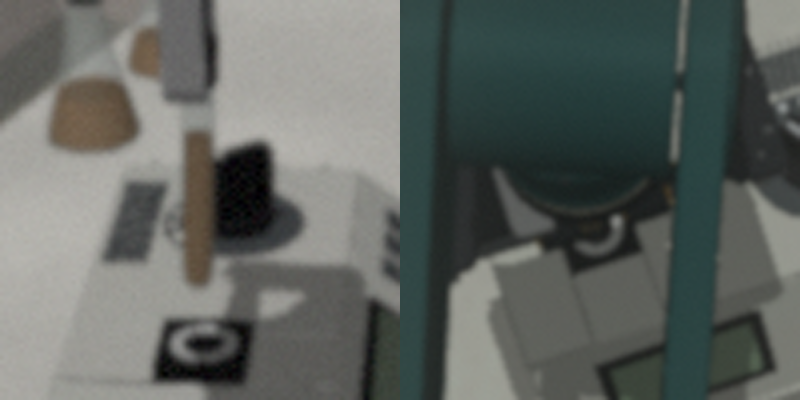

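```bash
python3 - <<'E'
from h import *
S=cv2.imread("pics/s2.png").astype(float);T0=cv2.imread("pics/top0.png").astype(float);S0=cv2.imread("pics/side0.png").astype(float)
# tube: brown = R-B
d=S[:,:,2]-S[:,:,0]
for v in range(200,242,3):
    r=d[v,270:292]-12; r[r<0]=0; u=np.arange(270,292)
    print(v,round(float((r*u).sum()/max(r.sum(),1e-9)),2),round(float(r.max()),0),end="; ")
print(); print("col profile",d[226:244,280:283].mean(1).round(0))
def ring(I,box,th):
    x0,y0,x1,y1=box; g=I.max(2)
    m=np.zeros(g.shape); m[y0:y1,x0:x1]=np.clip(g[y0:y1,x0:x1]-th,0,None)
    ys,xs=np.mgrid[:480,:640]; 
    return (m*xs).sum()/m.sum(),(m*ys).sum()/m.sum(),g[y0:y1,x0:x1].astype(int)
for n,I,b in(("side0",S0,(273,245,293,259)),("side2",S,(273,245,293,259)),("top0",T0,(290,179,307,196))):
    x,y,g=ring(I,b,80); print(n,x,y)
    if n!="side2": print(g)
    nm=n[:-1]; print(plane(nm,(x,y),.103))
E
```

```text
200 281.01 19.0; 203 281.07 21.0; 206 281.24 20.0; 209 281.13 22.0; 212 281.21 21.0; 215 281.06 21.0; 218 281.1 22.0; 221 280.86 21.0; 224 280.98 21.0; 227 280.89 21.0; 230 280.79 22.0; 233 280.97 19.0; 236 281.0 2.0; 239 0.0 0.0; 
col profile [33. 31. 32. 34. 32. 31. 32. 31. 30. 22. 13.  8.  6.  7.  6.  6.  7.  5.]
side0 282.60284974093264 249.85906735751294
[[ 99  76  70  73  71  78  81  86  96 104 110 115 110 100  92  90  88  86
   84  88]
 [ 72  44  38  53  69  83  92 101 113 121 129 132 126 108  93  80  65  51
   47  46]
 [ 59  33  57  81 101 117 116 117 124 130 128 137 129 124 120 111  92  67
   40  31]
 [ 52  53  91 116 125 122 111  99  97  95  97 103 102 109 122 129 121  97
   64  31]
 [ 47  78 112 134 129 109  79  62  49  50  59  53  58  73 104 127 133 119
   85  45]
 [ 52  90 126 139 124  86  52  32  19  18  25  15  30  50  86 121 139 127
   89  46]
 [ 52  90 131 141 130  91  52  36  30  26  27  32  44  69 101 128 142 124
   79  41]
 [ 38  77 116 138 132 111  88  76  69  64  64  68  82 104 125 137 133 106
   68  34]
 [ 31  52  89 118 128 121 120 116 107 105 104 111 117 121 
[... 1149 characters left out ...]
  41  59  90 114 115  91]
 [ 96 116 113  84  53  39  40  38  39  40  39  39  49  79 110 115  98]
 [102 120 113  84  52  39  38  40  40  40  40  40  46  76 107 115  99]
 [100 118 114  87  56  42  39  40  40  39  39  39  51  82 110 115  94]
 [ 89 113 115  96  67  47  40  38  41  39  39  45  63  92 114 113  87]
 [ 74 103 116 110  88  65  48  44  41  42  46  59  84 107 116 108  79]
 [ 61  89 109 117 109  91  75  65  59  63  72  85 105 117 112  91  64]
 [ 49  69  94 111 117 113 106  97  89  94 103 111 116 114  97  73  53]
 [ 46  51  71  93 108 117 119 116 113 116 118 117 110  96  76  56  44]
 [ 48  44  51  67  85 100 110 113 113 113 111 101  87  70  54  43  40]]
[0.61125809 0.02136155 0.103     ]
```

The side view has the tube bottom at about (281,236) above the ring at (282.5,250). The tube leans about 2.9°, with its foot toward +tool x. The ring is hidden from the top. I'll straighten the tube by tilting the tool, shift it over the mouth, go down close to it and look again.

```bash
python3 -m handwheel '[{"delta_pos":[0.009,0,0],"dr":[0,-0.016,0]},{"delta_pos":[0.0016,0,0.032],"dr":[0,0,0]},{"delta_pos":[0.001,0,0.02],"dr":[0,0,0]},{"delta_pos":[0,0,0],"dr":[0,0,0]},{"delta_pos":[0,0,0],"dr":[0,0,0]}]'; python3 - <<'E'
from h import *
S=np.mean([eyes.snapshot("side")[:,:,::-1].astype(float) for _ in range(4)],0);T=eyes.snapshot("top")[:,:,::-1]
cv2.imwrite("pics/s3.png",S);cv2.imwrite("pics/t3.png",T)
P=[];
for _ in range(6): P.append(readout.sense()["ee_pos"]); eyes.snapshot("top")
print(np.mean(P,0),np.std(P,0), readout.sense()["tool_rot"])
d=S[:,:,2]-S[:,:,0]
for v in range(208,254,3):
    r=d[v,270:292]-12; r[r<0]=0; u=np.arange(270,292)
    print(v,round(float((r*u).sum()/max(r.sum(),1e-9)),2),end="; ")
print("col profile",d[236:256,280:283].mean(1).round(0))
cv2.imwrite("pics/m3.png",np.hstack([crop(S.astype(np.uint8),(257,205,307,265),(400,480)),crop(T,(260,150,330,220),(400,480))]))
E
```

```text
clock: 7.55
ee_pos: [0.6139, 0.0217, 0.2136]
tool_rot: [0.987, 0.157, -0.025, 0.004]
force: [-0.0, 0.2, 0.3]
grip_width: 0.0179
grip_force: 12.0
[0.6142129  0.02180924 0.2137005 ] [3.65478096e-05 2.12946151e-05 1.57441282e-04] [ 0.98732913  0.15668851 -0.02477501  0.00401099]
208 280.61; 211 280.62; 214 280.76; 217 280.95; 220 281.03; 223 281.13; 226 281.17; 229 281.34; 232 281.63; 235 281.78; 238 281.89; 241 282.08; 244 282.24; 247 0.0; 250 0.0; 253 0.0; col profile [31. 32. 31. 31. 32. 31. 30. 27. 22. 14.  5.  2.  1.  0. -1. -0.  1.  1.
  1.  0.][ WARN:0@8.496] global loadsave.cpp:1063 imwrite_ Unsupported depth image for selected encoder is fallbacked to CV_8U.
```

View pics/m3.png

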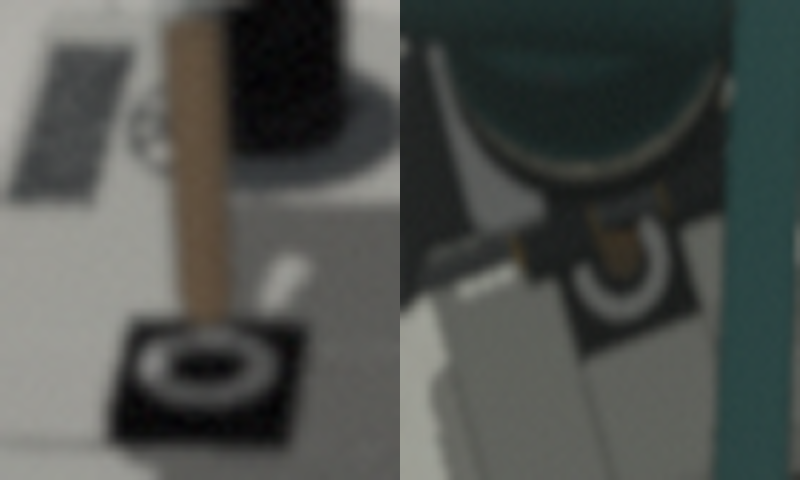

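The side view puts the tube, now vertical (u 282.2 at v 244), in line with the ring (282.5,250). From the top the brown foot shows inside the ring at about (299,193). I'll measure the top offset numerically.

```bash
python3 - <<'E'
from h import *
T=cv2.imread("pics/t3.png").astype(float)
T=np.mean([eyes.snapshot("top")[:,:,::-1].astype(float) for _ in range(6)],0)
d=T[:,:,2]-T[:,:,0]; g=T.max(2)
for v in range(184,200): 
    r=np.clip(d[v,288:312]-9,0,None); u=np.arange(288,312)
    print(v,d[v,290:309].astype(int),round(float((r*u).sum()/max(r.sum(),1e-9)),2))
print(g[184:200,288:310].astype(int))
p=readout.sense()["ee_pos"]
for z in(.103,.115,.12,.14): print(z,proj("top",[.6112,.0213,z]))
E
```

```text
184 [-1 -2 -1  3 10 13 13 14 15 18 18 11  4  1  0  0  0  0  0] 298.04
185 [-2 -2 -1  2  9 14 16 17 18 19 17 12  3  1  1  1  0  0  0] 297.94
186 [-2 -1 -1  0  6 12 16 17 17 17 16 12  4  1  1  1  0  0  0] 298.08
187 [ 0 -1 -1  0  3  9 14 16 16 16 15 12  4  0  1  1  0  0  0] 298.29
188 [ 0  0  0  0  1  6 12 14 16 15 14  9  3  0  1  1  1  0  0] 298.24
189 [ 0  0  0  0  0  2  8 11 13 12  9  5  1  1  0  1  0  0  0] 298.25
190 [0 1 1 1 0 0 2 5 7 6 3 1 0 0 1 1 0 0 0] 0.0
191 [0 1 1 1 0 0 0 0 1 1 0 0 0 1 1 0 0 0 0] 0.0
192 [0 0 1 1 0 0 0 0 0 0 0 1 0 0 1 0 0 0 0] 0.0
193 [0 0 0 0 1 1 1 0 0 0 0 0 1 0 0 0 0 0 0] 0.0
194 [ 0  0  0  0  1  1  1  0  1  1  1  1  0  0  0  0 -1  0  0] 0.0
195 [0 0 0 0 0 1 1 1 1 0 1 1 0 0 0 0 0 0 0] 0.0
196 [0 0 0 0 1 0 0 0 0 0 0 0 0 0 0 0 0 0 1] 0.0
197 [ 1  0  0  0 -1  0  0  0  0  0  0  0  0  0  0  1  1  2  2] 0.0
198 [2 0 0 0 0 0 0 0 0 0 0 0 1 1 1 3 3 2 3] 0.0
199 [2 0 0 0 0 0 0 0 0 0 1 2 2 2 3 3 3 3 3] 0.0
[[32 32 33 32 32 36 43 46 45 46 47 50 52 57 71 86 90 79 56 36 42 66]
 [32 32 31 31 31 33 41 48 50 52 53 54 53 52 61 80 90 85 63 40 40 62]
 [31 31 31 30 30 30 35 4
[... 384 characters left out ...]
0 30]
 [52 36 43 65 83 88 82 68 56 47 43 46 53 65 79 87 85 69 47 32 28 29]
 [59 38 35 50 70 84 88 85 79 72 67 70 77 84 88 86 74 54 37 29 29 29]
 [67 44 32 36 52 70 82 88 90 88 85 86 89 89 84 72 57 40 31 29 28 29]
 [76 53 34 30 37 50 63 75 83 86 86 85 84 76 66 52 39 32 30 30 33 36]
 [82 60 39 30 31 35 42 52 61 65 66 63 60 53 43 35 31 32 37 43 51 59]
 [87 67 45 33 30 30 31 35 38 42 42 39 37 35 34 37 42 52 60 67 77 84]
 [91 77 54 35 30 29 30 29 30 31 31 34 37 42 52 59 66 77 84 88 91 95]
 [94 83 61 41 30 30 30 30 33 37 43 52 60 67 77 84 87 92 94 95 96 97]]
0.103 [[298.01425075 187.62936442]]
0.115 [[297.88762199 186.88423484]]
0.12 [[297.834106   186.56931778]]
0.14 [[297.61546674 185.28266697]]
```

```bash
python3 -m handwheel '[{"delta_pos":[-0.001,-0.0015,0],"dr":[0,0,0]},{"delta_pos":[0.001,0,0.02],"dr":[0,0,0]},{"delta_pos":[0.001,0,0.02],"dr":[0,0,0]},{"delta_pos":[0.001,0,0.02],"dr":[0,0,0]},{"delta_pos":[0,0,0],"dr":[0,0,0]}]'
```

```text
clock: 9.02
ee_pos: [0.6129, 0.0223, 0.1879]
tool_rot: [0.987, 0.157, -0.026, 0.004]
force: [-1.0, 0.5, -0.4]
grip_width: 0.0175
grip_force: 12.0
```

```bash
python3 -m handwheel '[{"delta_pos":[0.001,0,0.02],"dr":[0,0,0]},{"delta_pos":[0.001,0,0.02],"dr":[0,0,0]},{"delta_pos":[0.001,0,0.02],"dr":[0,0,0]},{"delta_pos":[0.001,0,0.02],"dr":[0,0,0]},{"delta_pos":[0.0005,0,0.01],"dr":[0,0,0]},{"delta_pos":[0,0,0],"dr":[0,0,0]}]'
```

```text
clock: 9.78
ee_pos: [0.6133, 0.0223, 0.1529]
tool_rot: [0.987, 0.157, -0.025, 0.004]
force: [0.1, -0.3, -0.3]
grip_width: 0.0176
grip_force: 12.0
```

```bash
python3 -m handwheel '[{"delta_pos":[0.0003,0,0.006],"dr":[0,0,0]},{"delta_pos":[0.0003,0,0.006],"dr":[0,0,0]},{"delta_pos":[0.0003,0,0.006],"dr":[0,0,0]},{"delta_pos":[0.0002,0,0.004],"dr":[0,0,0]},{"delta_pos":[0,0,0],"dr":[0,0,0]}]'; python3 -m handwheel '[{"delta_pos":[0.0001,0,0.003],"dr":[0,0,0]},{"delta_pos":[0,0,0],"dr":[0,0,0]}]'; python3 -m handwheel '[{"delta_pos":[0.0001,0,0.003],"dr":[0,0,0]},{"delta_pos":[0,0,0],"dr":[0,0,0]}]'
```

```text
clock: 10.4
ee_pos: [0.6134, 0.0223, 0.1443]
tool_rot: [0.987, 0.157, -0.025, 0.004]
force: [0.4, 0.4, -0.1]
grip_width: 0.0176
grip_force: 12.0
clock: 10.65
ee_pos: [0.6135, 0.0223, 0.1433]
tool_rot: [0.987, 0.157, -0.025, 0.004]
force: [0.2, -0.1, -1.0]
grip_width: 0.0178
grip_force: 12.0
clock: 10.9
ee_pos: [0.6134, 0.0223, 0.142]
tool_rot: [0.987, 0.157, -0.025, 0.004]
force: [-0.6, 0.6, -0.7]
grip_width: 0.0179
grip_force: 12.0
```

```bash
python3 -m handwheel '[{"delta_pos":[0.0001,0,0.003],"dr":[0,0,0]},{"delta_pos":[0,0,0],"dr":[0,0,0]}]'; python3 -m handwheel '[{"delta_pos":[0.0001,0,0.003],"dr":[0,0,0]},{"delta_pos":[0,0,0],"dr":[0,0,0]}]';  python3 -m handwheel '[{"delta_pos":[0.0001,0,0.002],"dr":[0,0,0]},{"delta_pos":[0,0,0],"dr":[0,0,0]}]'
```

```text
clock: 11.15
ee_pos: [0.6136, 0.0223, 0.1412]
tool_rot: [0.987, 0.157, -0.025, 0.004]
force: [0.4, 0.8, -0.6]
grip_width: 0.0176
grip_force: 12.0
clock: 11.4
ee_pos: [0.6139, 0.0222, 0.1409]
tool_rot: [0.987, 0.157, -0.024, 0.004]
force: [0.1, -0.1, 5.7]
grip_width: 0.0179
grip_force: 12.0
clock: 11.65
ee_pos: [0.6142, 0.0223, 0.1408]
tool_rot: [0.987, 0.157, -0.023, 0.004]
force: [-0.4, 0.1, 6.3]
grip_width: 0.018
grip_force: 12.0
```

```bash
python3 -m handwheel '[{"delta_pos":[0,0,-0.002],"dr":[0,0,0]},{"delta_pos":[0,0,0],"dr":[0,0,0]},{"delta_pos":[0,0,0],"dr":[0,0,0]},{"delta_pos":[0,0,0],"dr":[0,0,0]}]' 0.45; python3 -m handwheel '[{"delta_pos":[-0.001,0,-0.02],"dr":[0,0,0]},{"delta_pos":[-0.002,0,-0.04],"dr":[0,0,0]},{"delta_pos":[-0.002,0,-0.04],"dr":[0,0,0]},{"delta_pos":[-0.002,0,-0.04],"dr":[0,0,0]},{"delta_pos":[-0.002,0,-0.04],"dr":[0,0,0]},{"delta_pos":[0,0,0],"dr":[0,0.016,0]},{"delta_pos":[0,0,0],"dr":[0,0,0]}]'
```

```text
clock: 12.15
ee_pos: [0.6133, 0.0222, 0.1393]
tool_rot: [0.987, 0.157, -0.025, 0.004]
force: [0.1, -0.2, 0.2]
grip_width: 0.0425
grip_force: 0.0
clock: 13.02
ee_pos: [0.6133, 0.0221, 0.2132]
tool_rot: [0.988, 0.157, 0.001, 0.0]
force: [-0.9, 0.5, 0.6]
grip_width: 0.0424
grip_force: 0.0
```

```bash
python3 -m handwheel '[{"delta_pos":[0,0.04,0],"dr":[0,0,0]},{"delta_pos":[0,0.085,0],"dr":[0,0,0]},{"delta_pos":[0,0.085,0],"dr":[0,0,0]},{"delta_pos":[0,0.085,0],"dr":[0,0,0]},{"delta_pos":[0,0.043,0],"dr":[0,0,0]},{"delta_pos":[0,0,0],"dr":[0,0,-0.0516]},{"delta_pos":[0,0,0],"dr":[0,0,-0.0516]},{"delta_pos":[0,0,0],"dr":[0,0,-0.0516]},{"delta_pos":[0,0,0],"dr":[0,0,-0.0516]},{"delta_pos":[0,0,0],"dr":[0,0,0]}]'; python3 - <<'E'
from h import *
p=readout.sense(); x=R.from_quat(p["tool_rot"]).as_matrix(); print(p["ee_pos"],"heading",np.arctan2(x[1,0],x[0,0]),p["torque"])
S=np.mean([eyes.snapshot("side")[:,:,::-1].astype(float) for _ in range(3)],0).astype(np.uint8)
T=cv2.imread("pics/top0.png")
cv2.imwrite("pics/s4.png",S)
T4=crop(T,(340,142,388,190),(400,400))
cv2.imwrite("pics/m4.png",np.hstack([crop(S,(235,165,335,265),(400,400)),T4]))
g=T.max(2)
for th in(35,40,45):
    m=((g<th)*255).astype(np.uint8); m[:,:345]=0;m[:,385:]=0;m[:145]=0;m[190:]=0
    cs=cv2.findContours(m,cv2.RETR_EXTERNAL,cv2.CHAIN_APPROX_NONE)[0]; c=max(cs,key=cv2.contourArea); print(th,cv2.minAreaRect(c))
k=np.array([.6557,-.1062]); 
for a in(.963,):
    e=np.array([np.cos(a),np.sin(a)])*.023
    print([proj("top",[*(k+s*e),.138])[0].round(1) for s in(-1,0,1)],[proj("side",[*(k+s*e),.138])[0].round(1) for s in(-1,0,1)])
E
```

```text
clock: 14.28
ee_pos: [0.6554, -0.1062, 0.2116]
tool_rot: [0.887, 0.463, -0.0, -0.0]
force: [-0.2, 0.6, 0.1]
grip_width: 0.0422
grip_force: 0.0
[ 0.65543675 -0.10618877  0.21158593] heading 0.9616533194415214 [-0.02292377  0.04403145  0.03714925]
35 ((361.0, 167.0), (0.0, 0.0), 0.0)
40 ((361.7307434082031, 167.6538543701172), (21.35595703125, 7.488452434539795), 33.690067291259766)
45 ((363.5, 166.0), (20.0, 21.0), 90.0)
[array([374.6, 169.9]), array([364.8, 162.9]), array([354.9, 156. ])] [array([298.6, 199.3]), array([289.2, 201.9]), array([279.7, 204.6])]
```

View pics/m4.png

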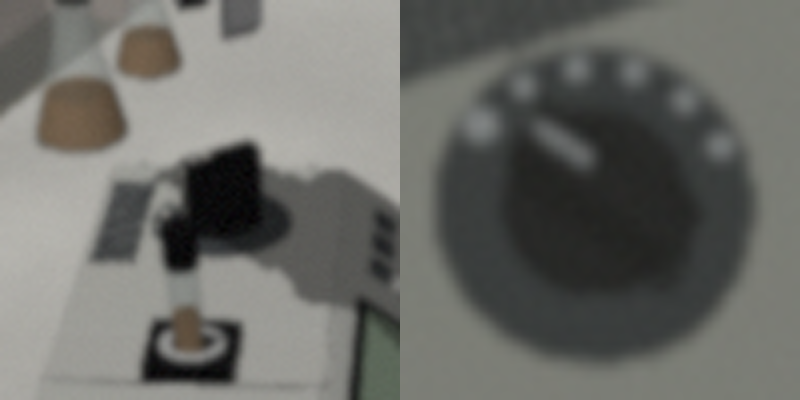

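The side crop shows the tube standing in the well (cap at (180,245), foot in the ring at (188,345)) and upright. The pointer line runs at about 57° heading, which matches the 0.963 rad plan. Next: down over the knob and pinch.

```bash
python3 -m handwheel '[{"delta_pos":[0,0,0.045],"dr":[0,0,0]},{"delta_pos":[0,0,0.05],"dr":[0,0,0]},{"delta_pos":[0,0,0.05],"dr":[0,0,0]},{"delta_pos":[0,0,0.05],"dr":[0,0,0]},{"delta_pos":[0,0,0.033],"dr":[0,0,0]},{"delta_pos":[0,0,0.02],"dr":[0,0,0]},{"delta_pos":[0,0,0],"dr":[0,0,0]}]'; python3 -m handwheel '[{"delta_pos":[0,0,0],"dr":[0,0,0]},{"delta_pos":[0,0,0],"dr":[0,0,0]},{"delta_pos":[0,0,0],"dr":[0,0,0]},{"delta_pos":[0,0,0],"dr":[0,0,0]}]' 0 10;python3 -c "
from bench import readout;print(readout.sense())"
```

```text
clock: 15.3
ee_pos: [0.6551, -0.1062, 0.1119]
tool_rot: [0.886, 0.463, -0.0, -0.0]
force: [-0.3, 0.2, -0.7]
grip_width: 0.0423
grip_force: 0.0
clock: 15.8
ee_pos: [0.6543, -0.1053, 0.1134]
tool_rot: [0.886, 0.463, -0.001, -0.001]
force: [-4.7, 2.3, 4.7]
grip_width: 0.0143
grip_force: 10.0
{'clock': 15.8, 'qpos': array([-2.45638654e-01,  3.70746204e-01,  1.21273520e+00,  9.39276406e-04,
        1.56064857e+00,  3.61381883e-01]), 'joint_velocities': array([ 0.00125595, -0.00166348,  0.00179559, -0.00240272, -0.00205364,
       -0.00048897]), 'joint_efforts': array([ -1.2749695 , -42.7906394 , -30.07886767,  -0.37818384,
        -1.73718005,   0.06425905]), 'ee_pos': array([ 0.6542944 , -0.10534139,  0.11342826]), 'tool_rot': array([ 8.86123226e-01,  4.63447730e-01, -6.35162917e-04, -1.19440367e-03]), 'force': array([-4.69430026,  2.34698456,  4.67151396]), 'torque': array([0.51683769, 0.82917527, 0.08168213]), 'grip_force': 9.995735585689545, 'grip_width': 0.014311962345283747}
```

```bash
cat > q.py <<'E'
from h import *
p=readout.sense(); x=R.from_quat(p["tool_rot"]).as_matrix(); h=np.arctan2(x[1,0],x[0,0])
print("t",round(p["clock"],2),"turned",round(.963-h,3),"Mz",round(p["torque"][2],3),"q6eff",round(p["joint_efforts"][5],3),"F tool",(x.T@p["force"]).round(1),p["ee_pos"].round(4),"w",round(p["grip_width"],4))
E
python3 -m handwheel '[{"delta_pos":[0,-0.003,-0.003],"dr":[0,0,0]},{"delta_pos":[0,0,0],"dr":[0,0,0]}]' 0 30 >/dev/null; python3 q.py
for i in 1 ; do python3 -m handwheel '[{"delta_pos":[0,0,0],"dr":[0,0,0.0333]},{"delta_pos":[0,0,0],"dr":[0,0,0]}]' >/dev/null; python3 q.py
python3 -m handwheel '[{"delta_pos":[0,0,0],"dr":[0,0,0.0333]},{"delta_pos":[0,0,0],"dr":[0,0,0]}]' >/dev/null; python3 q.py
python3 -m handwheel '[{"delta_pos":[0,0,0],"dr":[0,0,0.0333]},{"delta_pos":[0,0,0],"dr":[0,0,0]}]' >/dev/null; python3 q.py
python3 -m handwheel '[{"delta_pos":[0,0,0],"dr":[0,0,0.0333]},{"delta_pos":[0,0,0],"dr":[0,0,0]}]' >/dev/null; python3 q.py; done
```

```text
t 16.05 turned -0.0 Mz 0.063 q6eff 0.069 F tool [ 0.5 -2.5 -0.6] [ 0.6542 -0.1053  0.1134] w 0.0137
t 16.3 turned 0.103 Mz 0.112 q6eff 0.318 F tool [-0.3 -1.4  0.7] [ 0.6542 -0.1053  0.1135] w 0.0137
t 16.55 turned 0.206 Mz 0.043 q6eff 0.268 F tool [ 1.  -2.5  1.2] [ 0.6541 -0.1052  0.1134] w 0.0138
t 16.8 turned 0.31 Mz 0.034 q6eff 0.221 F tool [-0.6 -3.8  1.5] [ 0.654  -0.1051  0.1134] w 0.0136
t 17.05 turned 0.414 Mz 0.022 q6eff 0.265 F tool [-0.5 -3.7  1.1] [ 0.654  -0.1051  0.1134] w 0.0137
```

```bash
python3 -m handwheel '[{"delta_pos":[0,-0.0015,0],"dr":[0,0,0.0333]},{"delta_pos":[0,0,0],"dr":[0,0,0]}]' >/dev/null; python3 q.py
python3 -m handwheel '[{"delta_pos":[0,0,0],"dr":[0,0,0.0333]},{"delta_pos":[0,0,0],"dr":[0,0,0]}]' >/dev/null; python3 q.py
python3 -m handwheel '[{"delta_pos":[0,0,0],"dr":[0,0,0.0333]},{"delta_pos":[0,0,0],"dr":[0,0,0]}]' >/dev/null; python3 q.py
python3 -m handwheel '[{"delta_pos":[0,0,0],"dr":[0,0,0.0333]},{"delta_pos":[0,0,0],"dr":[0,0,0]}]' >/dev/null; python3 q.py
python3 -m handwheel '[{"delta_pos":[0,0,0],"dr":[0,0,0.0333]},{"delta_pos":[0,0,0],"dr":[0,0,0]}]' >/dev/null; python3 q.py
python3 -m handwheel '[{"delta_pos":[0,0,0],"dr":[0,0,0.0333]},{"delta_pos":[0,0,0],"dr":[0,0,0]}]' >/dev/null; python3 q.py
python3 -m handwheel '[{"delta_pos":[0,0,0],"dr":[0,0,0.0333]},{"delta_pos":[0,0,0],"dr":[0,0,0]}]' >/dev/null; python3 q.py
python3 -m handwheel '[{"delta_pos":[0,0,0],"dr":[0,0,0.0333]},{"delta_pos":[0,0,0],"dr":[0,0,0]},{"delta_pos":[0,0,0],"dr":[0,0,0]}]' >/dev/null; python3 q.py
```

```text
t 17.3 turned 0.519 Mz 0.152 q6eff 0.311 F tool [ 0.2 -2.3  1.6] [ 0.6539 -0.105   0.1134] w 0.0138
t 17.55 turned 0.623 Mz 0.04 q6eff 0.267 F tool [-0.2 -3.5  2.4] [ 0.6539 -0.1049  0.1134] w 0.0137
t 17.8 turned 0.728 Mz 0.024 q6eff 0.223 F tool [-1.3 -3.1  3.4] [ 0.6539 -0.1048  0.1135] w 0.0135
t 18.05 turned 0.832 Mz 0.041 q6eff 0.268 F tool [-1.5 -4.5  2.2] [ 0.6539 -0.1047  0.1134] w 0.0139
t 18.3 turned 0.937 Mz 0.102 q6eff 0.316 F tool [-2.1 -3.8  3.5] [ 0.6538 -0.1046  0.1135] w 0.0138
t 18.55 turned 1.041 Mz 0.1 q6eff 0.247 F tool [-1.8 -4.5  4.2] [ 0.6538 -0.1045  0.1134] w 0.0139
t 18.8 turned 1.146 Mz 0.067 q6eff 0.187 F tool [-2.6 -3.9  2.8] [ 0.6539 -0.1045  0.1135] w 0.0141
t 19.18 turned 1.25 Mz 0.094 q6eff 0.079 F tool [-3.3 -4.9  4. ] [ 0.6539 -0.1043  0.1135] w 0.0136
```

```bash
python3 -m handwheel '[{"delta_pos":[0,0,0],"dr":[0,0,0.0025]},{"delta_pos":[0,0,0],"dr":[0,0,0]},{"delta_pos":[0,0,0],"dr":[0,0,0]},{"delta_pos":[0,0,0],"dr":[0,0,0]}]' >/dev/null; python3 q.py; python3 - <<'E'
from h import *
S=np.mean([eyes.snapshot("side")[:,:,::-1].astype(float) for _ in range(3)],0).astype(np.uint8)
T=np.mean([eyes.snapshot("top")[:,:,::-1].astype(float) for _ in range(3)],0).astype(np.uint8)
cv2.imwrite("pics/m5.png",np.hstack([crop(S,(255,175,335,255),(400,400)),crop(T,(325,120,405,200),(400,400))]))
E
```

```text
t 19.68 turned 1.258 Mz 0.032 q6eff 0.083 F tool [-3.4 -4.2  3.8] [ 0.6539 -0.1043  0.1134] w 0.0135
```

View pics/m5.png

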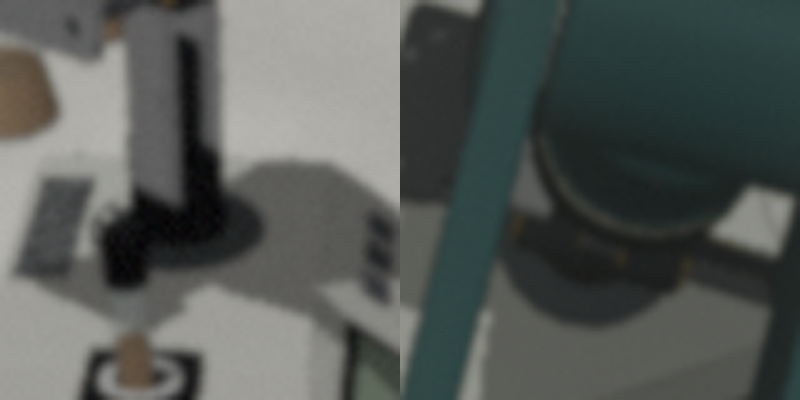

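The side and top crops show the knob bar gripped flat between the pads: opening 14 mm, the bar's thickness, and turned 1.258 rad. I felt three resistance cycles on the way. The tube still stands in the well ring. Handing in.

```bash
python3 -c "
from bench import close_job;print(close_job())"
```

```text
the job is handed in; nothing more can be done
None
```

I handed the job in at about 20 s: the long tube is released and standing on the well floor, and the gripper is holding the filter knob at the third click (1.258 rad measured from the arm's turn); no verdict was returned.

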